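# Hang the bottle opener on the key carousel

### The job

Turn the key carousel on the hall console so that its empty hook points squarely to the front of its square foot, towards you. Then take the steel bottle opener from the terracotta dish and hang it by its round finger hole on that hook, so that it hangs straight down, at rest, with the hook still to the front. Keep the keys on their hooks, the dish upright in its place, and the coin bank, nail file and hair clip where they are.

Things in the scene. Friction and masses are not known exactly. Their poses are not given: they have to be found in the camera images.
- carousel: the carousel's foot: a dark square steel plate 160 x 160 mm, top 16 mm above the console, heavy, does not shift. Origin at the centre of its underside, on the turning axis; x to its back, y to its left, so its front (the side nearest the robot) is its -x side; z up
- rotor (a joint): turning of the column with its five hooks about the vertical axis of the foot, rad, counter-clockwise from above, without end stops; 0 = as found, so it tells how far the column has been turned. It turns with light friction (about 0.06 N m) and stays where it is left
- knob (a point): centre of the round wooden knob on top of the carousel, on the turning axis, 326 mm above the console: 36 mm diameter, straight side 316 to 336 mm high, top at 344 mm, on a thin neck 13 mm high; it turns together with the hooks
- empty_hook (a point): the one hook of five (72 degrees apart) with nothing on it: a straight 5 mm steel pin that leaves the hub outwards, rising 25 degrees above level, with a black 8 mm ball at its end. Point on the pin's centre line, 48 mm from the turning axis, 168 mm above the console; axes turn with the hooks: -x level outwards along the pin, z up. Pin bare from 24 mm (hub) to 70 mm (ball) from the axis
- empty_hook_tip (a point): centre of the ball at the end of the empty hook, 70 mm from the turning axis and 178 mm above the console
- glass_plate (a point): centre of the clear glass plate under the knob: 196 mm diameter, 290 to 296 mm above the console, turns with the hooks. It roofs over all the hooks, about 115 mm above them and reaching 28 mm further out, so the empty hook is reached slanting in from outside, not from straight above. Under it a steel column of 18 mm diameter with a 48 mm hub (143 to 167 mm high)
- opener_mid (a point): centre of the steel bottle opener: a flat bar 100 x 42 x 4 mm, 75 g, rounded at one end, which at the start lies level across the short side of the dish, on its rim (underside 36 mm above the console). Point in the middle of its length, width and thickness; x along the bar to the end with the round hole, z up through its upper face at the start
- opener_hole (a point): centre of the round finger hole in the opener, 25 mm diameter, 29 mm from opener_mid along x; hole axis = z. The squarer 22 x 19 mm cap opening at the other end is not meant for hanging
- dish: oblong glazed terracotta dish, 80 mm (its x) by 164 mm (its y), 36 mm high, walls 6 mm, blue glaze inside, inner floor 6 mm high and empty; 0.55 kg, loose. Origin at the centre of its underside
- keys1: two keys on a steel ring (27 mm outer diameter, wire 3 mm) that hangs loose on a hook, reaching about 70 mm below the hook. Origin at the ring's centre; x outwards from the column
- keys2: black car key on such a ring, reaching about 82 mm below the hook. Origin at the ring's centre
- keys3: key with a red tag on such a ring. Origin at the ring's centre
- keys4: round blue eye bead on such a ring. Origin at the ring's centre
- coin_bank: yellow plastic coin bank with a red press button in front, 85 x 115 x 99 mm, loose. Origin at the centre of its underside
- nail_file: chrome nail file, 140 mm long along x, 13 mm wide, 5 mm thick, lying loose. Origin in the underside
- hair_clip: black plastic claw clip, 70 mm long, about 40 mm high, loose. Origin at the centre of its underside
Mind the look-alikes: they are no part of the job. Leave any black or turquoise look-alike of the part that bears opener_mid alone.

How it is judged:
By the outcome, as a careful person would: the job done as asked, in the order asked, and still so for the second after the job is handed in, with the robot touching nothing.
It also fails if it takes over 72 s, if anything falls off the work surface, if the arm or the gripper's body presses on something with over 40 N, if the wrist force passes 120 N, or if a joint passes its speed limit or range.

### The arm

A 6-joint arm with a two-finger parallel gripper is mounted at the origin on the work surface. World frame = base frame: x ahead of the robot, y to its left, z up, the work surface at z = 0. Lengths are in m, angles in rad, forces in N, time in s.
With the tool pointing down it reaches from about 0.3 to 0.775 m from the base axis. Payload 14.6 kg.
Tool frame: the origin (TCP) lies midway between the tips of the shut fingers; the grasp point (between the pads) lies 19 mm behind it; z points along the fingers, y is the line along which they close (so a half turn about z gives the same grasp; the last joint's range is limited). The gripper opens to 94 mm and grips with 3 to 60 N. Pads are 16 mm wide; open, the fingers measure 119 mm over their backs; the gripper's body (75 mm by 177 mm) begins 78 mm behind the grasp point.
Start: joints at [1.277, 0.3, 1.521, -0, 1.321, -0.067], TCP at [0.124, 0.536, 0.205] pointing down, gripper open.
Joint ranges: [-3.03, 3.03], [-0.79, 2.21], [0.23, 2.52], [-1.04, 4.18], [0, 3.07], [-2.55, 2.55]. Speed limits (rad/s): [2.22, 2.22, 2.57, 3.14, 3.14, 3.14].

### API

Orientations are given as [roll, pitch, yaw] about the fixed x, y, z axes, in that order (R = Rz(yaw) Ry(pitch) Rx(roll)).
In Python, from station import * gives the robot as it stands.
- The arm moves only by the tool send_rows, never from a script. Its argument "targets" is a list of rows, each an object of numbers: "x", "y", "z": the shift along the world's x, y, z in units of 0.2 m (1.0 is 0.2 m); "spin": the turn about the world's z in units of pi/2 rad (1.0 is pi/2 rad); "claw": the finger opening in mm, from 0 to 94. A call has 1 to 20 rows; each row shifts and turns the commanded pose from where the row before left it; what a row does not reach is not made up. A row lasts 1/10 s, in which the tool goes at most 50 mm and 8.59 degrees, less where a joint would pass 70% of its speed; a pose out of reach is approached as far as the arm can. A call with a number of a shift or a turn outside -1 to 1 is refused whole. A call with a gripper value outside its range is refused whole. The fingers move at their own pace and stop on an object; "force" is the grip in N (left out, the last holds). Time passes only in rows, so rows that do not move let the fingers close. It gives the time, the measured TCP pose, the force, the opening and the grip force at its end, in the units of the state.
- get_obs(): the state, without advancing time (a new reading comes with each control period).
- camera(name): name is "scene" or "top" or "wrist"; returns the picture (420x560x3 uint8, blue, green, red); there is no depth.
- camera_model(name): a dict with "fovy" (degrees; the focal length in pixels is half the picture's height over the tangent of half this angle, whatever the lens; pixels are square), "cx", "cy" (the principal point, pixels), "T" (4x4, takes a point from camera to world coordinates). Camera axes: x right, y down, z forward; pixel columns grow to the right and rows downward; lengths in m; the calibration is good to about 2 mm. A picture is of the moment at which its call begins: read the wrist's pose just before it. camera_model takes no time and is no camera call; for the wrist camera it gives the pose at the moment of the call.
- hand_in(): hands the job in; it is judged then, once.
The state is a dict: "time_s": time; "qpos": joint angles; "joint_vel": joint speeds; "tau": joint torques, N m; "ee_pos": TCP position; "eef_rot": TCP orientation; "force": force on the tool from outside, world axes, zero at the start; "moment": the same for the moment, N m; "grip_width": finger opening in m; "grip_force": force on a finger pad.
Only numpy, scipy, OpenCV 4.12 (cv2) and the standard library are available. Lean on these libraries where they do the work, as an engineer would, in place of code of your own. Each camera call takes 0.05 s, during which the arm holds its last target. There are 200 camera calls.

## Working session

There is one attempt and no reset: what is moved stays moved. The work goes in short steps, Python scripts to look and compute and a tool call to move; the robot and the scene stay as the last step left them, time stands still between calls to the robot, and variables do not carry over. Pictures are saved under pics/ and viewed, at most 10 in all, crops included, and the job is handed in when it is done.

Besides the shell and the picture viewer there is one more tool, called after "Emit:" in YAML: its name, and indented under it one key for each argument. send_rows: Moves the arm, as the interface text tells. Its arguments: {"type":"object","properties":{"targets":{"type":"array"},"force":{"type":"number"}},"required":["targets"]}

```bash
ls; mkdir -p pics; python3 - <<'E'
from station import *
import cv2,numpy as np
o=get_obs();print(o)
a=camera("scene");b=camera("top")
cv2.imwrite("pics/scene0.png",a);cv2.imwrite("pics/top0.png",b)
for n in("scene","top","wrist"):print(n,camera_model(n))
E
```

```text
pics
{'time_s': 0.0, 'qpos': array([ 1.27738985e+00,  3.00484226e-01,  1.52159366e+00, -3.78339278e-05,
        1.32072511e+00, -6.65920401e-02]), 'joint_vel': array([-0.00103081, -0.0003635 ,  0.00055305, -0.00109983, -0.00105843,
       -0.00187681]), 'tau': array([-1.95786786e-03, -5.31796038e+01, -3.52743423e+01,  7.07262894e-02,
        2.41380930e-02, -2.01233240e-05]), 'ee_pos': array([0.12360933, 0.53564641, 0.20487382]), 'eef_rot': array([-3.14038255e+00, -4.39752100e-05,  2.91478758e+00]), 'force': array([-0.00215862, -0.5305177 , -0.4641725 ]), 'moment': array([-0.01389419,  0.04266671, -0.04445838]), 'grip_force': 0.0, 'grip_width': 0.09408993301197076}
scene {'fovy': 46.43173048437211, 'cx': 282.08431434775514, 'cy': 214.3315177552292, 'T': array([[ 0.54842035,  0.49651894, -0.67283287,  1.47324472],
       [ 0.83608413, -0.31203818,  0.45121559, -0.75086208],
       [ 0.01408754, -0.81000069, -0.58625969,  1.02687966],
       [ 0.        ,  0.        ,  0.        ,  1.        ]])}
top {'fovy': 45.698547443842585, 'cx': 285.7384982400095, 'cy': 212.48493427463205, 'T': array([[ 0.02761983, -0.9973716 ,  0.06698531,  0.44133233],
       [-0.99944678, -0.02631098,  0.0203437 , -0.12218277],
       [-0.01852778, -0.06751014, -0.99754654,  1.48885907],
       [ 0.        ,  0.        ,  0.        ,  1.        ]])}
wrist {'fovy': 71.18526826141253, 'cx': 281.93387992363586, 'cy': 207.97769237765425, 'T': array([[ 2.25017834e-01,  9.48312445e-01,  2.23764341e-01,
         5.90212757e-02],
       [ 9.74354338e-01, -2.18821102e-01, -5.24495014e-02,
         5.50846157e-01],
       [-7.74155249e-04,  2.29827829e-01, -9.73230995e-01,
         3.82983020e-01],
       [ 0.00000000e+00,  0.00000000e+00,  0.00000000e+00,
         1.00000000e+00]])}
```

View pics/scene0.png

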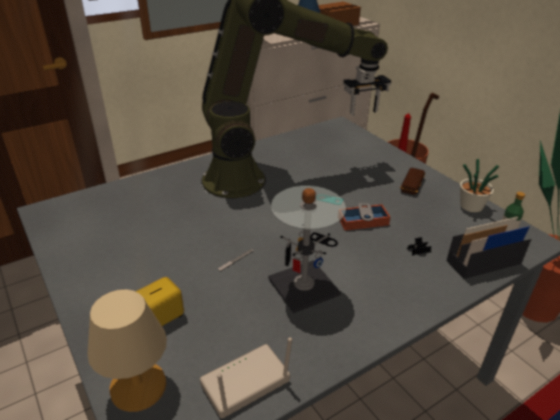

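View pics/top0.png

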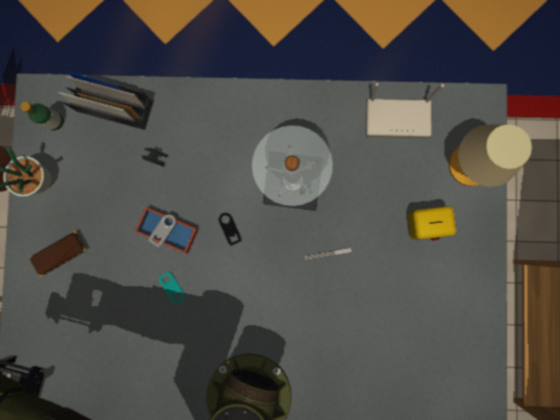

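The top view shows three openers. One is steel, lying on the terracotta dish (≈163,230). One is black, on the console (≈230,228). One is turquoise (≈172,288). The steel one across the dish rim is the one meant. The carousel knob is at (292,163). I'll enlarge to confirm.

```bash
cat > h.py <<'E'
from station import *
import cv2,numpy as np
def ray(m,u,v):
    f=210/np.tan(np.radians(m["fovy"]/2));T=m["T"]
    d=T[:3,:3]@np.array([(u-m["cx"])/f,(v-m["cy"])/f,1]);return T[:3,3],d
def onz(m,u,v,z):
    c,d=ray(m,u,v);return c+d*(z-c[2])/d[2]
def proj(m,p):
    f=210/np.tan(np.radians(m["fovy"]/2));T=m["T"]
    q=T[:3,:3].T@(np.array(p)-T[:3,3]);return q[0]/q[2]*f+m["cx"],q[1]/q[2]*f+m["cy"]
E
python3 - <<'E'
from h import *
b=cv2.imread("pics/top0.png");a=cv2.imread("pics/scene0.png");m=camera_model("top");s=camera_model("scene")
c1=cv2.resize(b[195:255,125:205],(400,300),interpolation=cv2.INTER_CUBIC)
c2=cv2.resize(b[115:220,240:345],(400,400),interpolation=cv2.INTER_CUBIC)
c3=cv2.resize(a[185:310,265:390],(400,400),interpolation=cv2.INTER_CUBIC)
o=np.zeros((600,800,3),np.uint8)
o[:200,:267]=cv2.resize(c1,(267,200));o[200:,:400]=c2;o[200:,400:]=c3
o=np.clip(o*1.8,0,255).astype(np.uint8)
cv2.imwrite("pics/crop1.png",o)
hsv=cv2.cvtColor(b,cv2.COLOR_BGR2HSV)
def cen(mask,box):
    k=np.zeros_like(mask);x0,y0,x1,y1=box;k[y0:y1,x0:x1]=mask[y0:y1,x0:x1]
    n,l,st,c=cv2.connectedComponentsWithStats(k);i=1+np.argmax(st[1:,4]);return c[i],st[i,4],(l==i)
kn=cen(cv2.inRange(hsv,(3,120,60),(18,255,255)),(270,145,315,180))
print("knob",kn[0],kn[1],onz(m,*kn[0],.335))
op=cen(cv2.inRange(hsv,(0,0,130),(180,70,255)),(135,200,200,255))
ys,xs=np.nonzero(op[2]);P=np.array([onz(m,x,y,.04)[:2] for x,y in zip(xs,ys)]);
r=cv2.minAreaRect((P*1000).astype(np.float32));print("opener",op[0],op[1],r)
d=cen(cv2.inRange(hsv,(0,110,50),(14,255,255)),(125,195,210,260))
red=cv2.inRange(hsv,(0,90,40),(14,255,255))
ys,xs=np.nonzero(red[195:260,125:210]);P=np.array([onz(m,x+125,y+195,.036)[:2] for x,y in zip(xs,ys)])
print("dish",cv2.minAreaRect((P*1000).astype(np.float32)))
E
```

```text
knob [291.5        162.56756757] 148 [ 0.63601291 -0.10888049  0.335     ]
opener [162.55769231 229.15384615] 156 ((485.4810791015625, 261.4233093261719), (35.954620361328125, 57.3071174621582), 61.95195388793945)
dish ((478.92218017578125, 256.47265625), (170.21084594726562, 83.73412322998047), 68.48077392578125)
```

View pics/crop1.png

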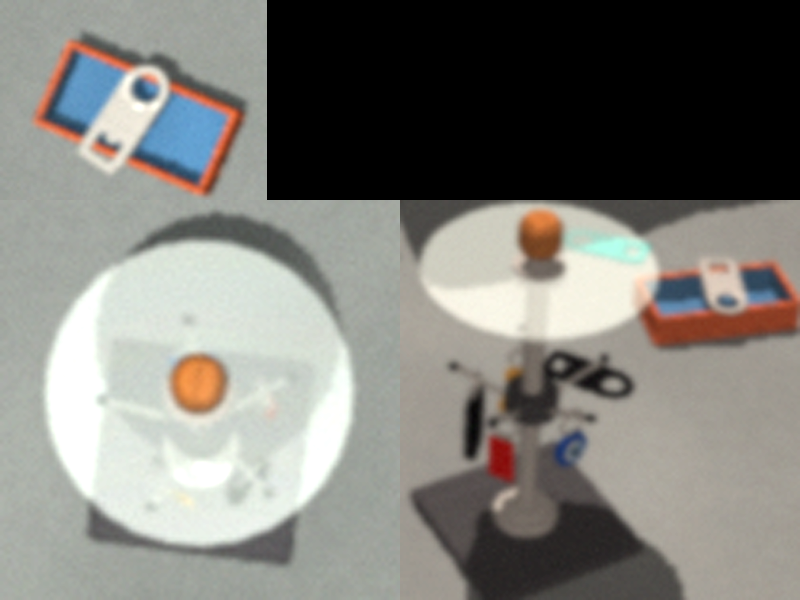

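```bash
python3 - <<'E'
from h import *
m=camera_model("top");s=camera_model("scene")
C=np.array([.636,-.1089])
for n,(u,v) in dict(left=(101,400),right=(287,380),up=(187,320),lr=(268,493),ll=(150,507)).items():
    p=onz(m,240+u*105/400,115+(v-200)*105/400,.178);d=p[:2]-C
    q=proj(s,p);k=proj(s,[*(C+d/np.linalg.norm(d)*.045),.13])
    f=lambda q:((q[0]-265)*3.2+400,(q[1]-185)*3.2+200)
    print(n,p,np.hypot(*d),np.degrees(np.arctan2(d[1],d[0])),"scenecrop tip",np.round(f(q)),"below",np.round(f(k)))
# foot front corners, from crop (88,537),(290,563) at z .016
P=[onz(m,240+u*105/400,115+(v-200)*105/400,z) for u,v,z in((88,537,.008),(290,563,.008),(108,338,.016),(316,356,.016))]
print(np.array(P)); e=P[0]-P[1];print("front edge len",np.hypot(*e[:2]),"ang",np.degrees(np.arctan2(e[1],e[0])))
e=P[2]-P[3];print("back",np.hypot(*e[:2]),np.degrees(np.arctan2(e[1],e[0])))
for n,(u,v) in dict(hole=(145,88),cap=(108,140),roundend=(150,66),capend=(98,160)).items():
    print(n,onz(m,125+u*.3,195+v*.3,.04))
E
```

```text
left [ 0.6476675  -0.04110891  0.178     ] 0.06878780481083359 80.23451850685721 scenecrop tip [601. 358.] below [574. 407.]
right [ 0.66490008 -0.17024153  0.178     ] 0.06780854145702439 -64.77328065340843 scenecrop tip [491. 420.] below [503. 448.]
up [ 0.70546349 -0.09949689  0.178     ] 0.07009704314776992 7.709134117146904 scenecrop tip [588. 417.] below [564. 445.]
lr [ 0.58552156 -0.15894998  0.178     ] 0.07108497191585232 -135.24419490827097 scenecrop tip [450. 365.] below [478. 412.]
ll [ 0.5736656  -0.07739404  0.178     ] 0.06984413492007518 153.18639383409638 scenecrop tip [519. 328.] below [521. 387.]
[[ 0.56597207 -0.02367533  0.008     ]
 [ 0.54970998 -0.18222281  0.008     ]
 [ 0.72234477 -0.03510263  0.016     ]
 [ 0.71203396 -0.19840082  0.016     ]]
front edge len 0.1593792894387951 ang 84.14369691110048
back 0.16362338354214626 86.38708311280378
hole [0.50346932 0.24933924 0.04      ]
cap [0.45705814 0.27988545 0.04      ]
roundend [0.52290412 0.24577417 0.04      ]
capend [0.4393522  0.28788694 0.04      ]
```

The steel opener is confirmed in the crop. Its hole is at (145,88), towards +x, and its cap end is at (98,160), towards the robot. The empty hook is the one to the left (crop 101,400), at about 80°. Keys hang under the other four. The foot's front points to about 175°, so the column must turn +95°. I'll go to the knob first.

Emit:
send_rows:
  targets:
    - {"z":0.2,"claw":70}
    - {"z":0.2}
    - {"z":0.2}
    - {"z":0.22}

```text
schema error: expected keys x, y, z, spin, claw
```

Emit:
send_rows:
  targets:
    - {"x":0.128,"y":-0.161,"spin":-0.0485}
    - {"x":0.128,"y":-0.161,"spin":-0.0485}
    - {"x":0.128,"y":-0.161,"spin":-0.0485}
    - {"x":0.128,"y":-0.161,"spin":-0.0485}
    - {"x":0.128,"y":-0.161,"spin":-0.0485}
    - {"x":0.128,"y":-0.161,"spin":-0.0485}
    - {"x":0.128,"y":-0.161,"spin":-0.0485}
    - {"x":0.128,"y":-0.161,"spin":-0.0485}
    - {"x":0.128,"y":-0.161,"spin":-0.0485}
    - {"x":0.128,"y":-0.161,"spin":-0.0485}
    - {"x":0.128,"y":-0.161,"spin":-0.0485}
    - {"x":0.128,"y":-0.161,"spin":-0.0485}
    - {"x":0.128,"y":-0.161,"spin":-0.0485}
    - {"x":0.128,"y":-0.161,"spin":-0.0485}
    - {"x":0.128,"y":-0.161,"spin":-0.0485}
    - {"x":0.128,"y":-0.161,"spin":-0.0485}
    - {"x":0.128,"y":-0.161,"spin":-0.0485}
    - {"x":0.128,"y":-0.161,"spin":-0.0485}
    - {"x":0.128,"y":-0.161,"spin":-0.0485}
    - {"x":0.128,"y":-0.161,"spin":-0.0485}

```text
schema error: expected keys x, y, z, spin, claw
```

```bash
python3 - <<'E'
from h import *
o=get_obs();print(o["time_s"],o["ee_pos"],o["eef_rot"],o["qpos"])
m=camera_model("wrist");w=camera("wrist");cv2.imwrite("pics/w1.png",w)
h=cv2.cvtColor(w,cv2.COLOR_BGR2HSV);k=cv2.inRange(h,(3,110,50),(20,255,255))
n,l,st,c=cv2.connectedComponentsWithStats(k)
for i in range(1,n):
    if st[i,4]>300: print(c[i],st[i],onz(m,*c[i],.34))
print(proj(m,[.636,-.1089,.34]))
E
```

```text
0.1 [0.12359797 0.53568592 0.20494859] [-3.14055886e+00 -7.02363800e-05  2.91481190e+00] [ 1.27741179e+00  3.00398746e-01  1.52152773e+00  1.31792540e-06
  1.32070236e+00 -6.66041451e-02]
[505.49593496  57.36596503] [ 429    0  131  254 8979] [0.05541612 0.58243172 0.34      ]
[493.23214286 253.23351648] [463 244  66  16 728] [0.08339477 0.57904024 0.34      ]
[ 87.83469055 307.65309446] [  72  276   41   64 1228] [0.07809832 0.51378607 0.34      ]
[475.80838816 307.61266447] [ 451  276   41   63 1216] [0.09234825 0.57565959 0.34      ]
[408.26606742 354.40606742] [ 256  323  304   43 4450] [0.09875414 0.56375186 0.34      ]
(np.float64(-450.3002506160556), np.float64(1180.9973657701391))
```

All keys are required in each row.

Emit:
send_rows:
  targets:
    - {"x":0,"y":0,"z":0.2,"spin":0,"claw":70}
    - {"x":0,"y":0,"z":0.2,"spin":0,"claw":70}
    - {"x":0,"y":0,"z":0.2,"spin":0,"claw":70}
    - {"x":0,"y":0,"z":0.22,"spin":0,"claw":70}

```text
time_s: 0.55
ee_pos: [0.1235, 0.5355, 0.3706]
eef_rot: [-3.14, -0.0, 2.915]
force: [0.4, -0.1, -0.6]
grip_width: 0.0702
grip_force: 0.0
```

Emit:
send_rows:
  targets:
    - {"x":0.128,"y":-0.161,"z":0,"spin":-0.0485,"claw":70}
    - {"x":0.128,"y":-0.161,"z":0,"spin":-0.0485,"claw":70}
    - {"x":0.128,"y":-0.161,"z":0,"spin":-0.0485,"claw":70}
    - {"x":0.128,"y":-0.161,"z":0,"spin":-0.0485,"claw":70}
    - {"x":0.128,"y":-0.161,"z":0,"spin":-0.0485,"claw":70}
    - {"x":0.128,"y":-0.161,"z":0,"spin":-0.0485,"claw":70}
    - {"x":0.128,"y":-0.161,"z":0,"spin":-0.0485,"claw":70}
    - {"x":0.128,"y":-0.161,"z":0,"spin":-0.0485,"claw":70}
    - {"x":0.128,"y":-0.161,"z":0,"spin":-0.0485,"claw":70}
    - {"x":0.128,"y":-0.161,"z":0,"spin":-0.0485,"claw":70}
    - {"x":0.128,"y":-0.161,"z":0,"spin":-0.0485,"claw":70}
    - {"x":0.128,"y":-0.161,"z":0,"spin":-0.0485,"claw":70}
    - {"x":0.128,"y":-0.161,"z":0,"spin":-0.0485,"claw":70}
    - {"x":0.128,"y":-0.161,"z":0,"spin":-0.0485,"claw":70}
    - {"x":0.128,"y":-0.161,"z":0,"spin":-0.0485,"claw":70}
    - {"x":0.128,"y":-0.161,"z":0,"spin":-0.0485,"claw":70}
    - {"x":0.128,"y":-0.161,"z":0,"spin":-0.0485,"claw":70}
    - {"x":0.128,"y":-0.161,"z":0,"spin":-0.0485,"claw":70}
    - {"x":0.128,"y":-0.161,"z":0,"spin":-0.0485,"claw":70}
    - {"x":0.128,"y":-0.161,"z":0,"spin":-0.0485,"claw":70}

```text
time_s: 2.55
ee_pos: [0.6364, -0.1096, 0.3691]
eef_rot: [-3.141, -0.0, 1.388]
force: [-0.8, 1.0, 0.7]
grip_width: 0.0701
grip_force: 0.0
```

```bash
python3 - <<'E'
from h import *
o=get_obs();print(o["time_s"],o["ee_pos"],o["eef_rot"],o["qpos"])
m=camera_model("wrist");w=camera("wrist");cv2.imwrite("pics/w1.png",w)
h=cv2.cvtColor(w,cv2.COLOR_BGR2HSV);k=cv2.inRange(h,(3,110,50),(20,255,255))
n,l,st,c=cv2.connectedComponentsWithStats(k)
for i in range(1,n):
    if st[i,4]>300: print(c[i],st[i],onz(m,*c[i],.34))
print(proj(m,[.636,-.1089,.34]))
E
```

```text
2.55 [ 0.63642249 -0.10959694  0.36909923] [-3.14116036e+00 -5.10702328e-05  1.38785682e+00] [-2.27253697e-01  4.84509324e-01  8.98952944e-01  3.24396418e-05
  1.75856452e+00 -4.43081542e-02]
[142.65796703  14.94230769] [106   0  61  29 728] [0.57620489 0.04604272 0.34      ]
[506.28395062   5.59876543] [489   0  34  18 324] [0.80062583 0.00966286 0.34      ]
[508.05526793  83.63642247] [ 449   20  111  126 7726] [ 0.80136121 -0.0366693   0.34      ]
[508.91000503 201.14127702] [ 455  148  105  106 5967] [ 0.80135843 -0.11712758  0.34      ]
[283.75436242 227.98590604] [ 264  206   41   45 1490] [ 0.63810189 -0.10751673  0.34      ]
[512.91842105 267.40263158] [499 255  26  26 380] [ 0.8039941 -0.1700412  0.34     ]
[136.25486182 307.78607984] [124 276  32  63 977] [ 0.51170005 -0.15108103  0.34      ]
[427.66152263 307.80555556] [409 277  32  62 972] [ 0.73781223 -0.19279241  0.34      ]
[399.56509253 360.35067007] [ 201  351  347   16 3134] [ 0.71160349 -0.23732626  0.34      ]
(np.float64(281.2942603157505), np.float64(230.24366655272289))
```

View pics/w1.png

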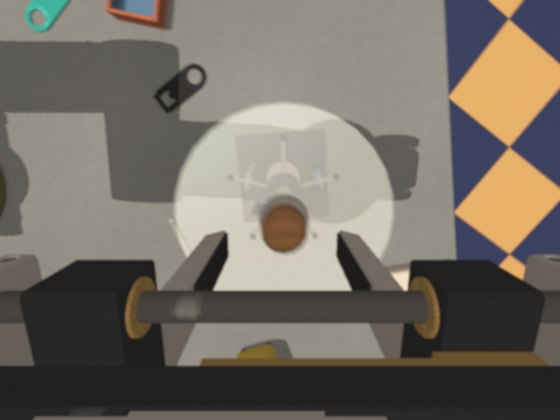

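The wrist view shows the knob at (284,228), between the fingers. The empty hook's ball is at (283,137). I'll lower and grip.

Emit:
send_rows:
  targets:
    - {"x":0.003,"y":0.008,"z":-0.15,"spin":0,"claw":70}
    - {"x":0,"y":0,"z":-0.16,"spin":0,"claw":70}
    - {"x":0,"y":0,"z":0,"spin":0,"claw":30}
    - {"x":0,"y":0,"z":0,"spin":0,"claw":30}
    - {"x":0,"y":0,"z":0,"spin":0,"claw":30}
    - {"x":0,"y":0,"z":0,"spin":0,"claw":30}
    - {"x":0,"y":0,"z":0,"spin":0,"claw":30}
    - {"x":0,"y":0,"z":0,"spin":0,"claw":30}
  force: 15

```text
time_s: 3.4
ee_pos: [0.6368, -0.1065, 0.3087]
eef_rot: [3.139, 0.0, 1.391]
force: [3.8, 0.1, 5.5]
grip_width: 0.035
grip_force: 15.0
```

Emit:
send_rows:
  targets:
    - {"x":0,"y":0,"z":0,"spin":0.03,"claw":30}
    - {"x":0,"y":0,"z":0,"spin":0.06,"claw":30}
    - {"x":0,"y":0,"z":0,"spin":0.06,"claw":30}
    - {"x":0,"y":0,"z":0,"spin":0.06,"claw":30}
    - {"x":0,"y":0,"z":0,"spin":0.06,"claw":30}
    - {"x":0,"y":0,"z":0,"spin":0.06,"claw":30}
    - {"x":0,"y":0,"z":0,"spin":0.06,"claw":30}
    - {"x":0,"y":0,"z":0,"spin":0.06,"claw":30}
    - {"x":0,"y":0,"z":0,"spin":0.06,"claw":30}
    - {"x":0,"y":0,"z":0,"spin":0.06,"claw":30}
    - {"x":0,"y":0,"z":0,"spin":0.06,"claw":30}
    - {"x":0,"y":0,"z":0,"spin":0.06,"claw":30}
    - {"x":0,"y":0,"z":0,"spin":0.06,"claw":30}
    - {"x":0,"y":0,"z":0,"spin":0.06,"claw":30}
    - {"x":0,"y":0,"z":0,"spin":0.06,"claw":30}
    - {"x":0,"y":0,"z":0,"spin":0.06,"claw":30}
    - {"x":0,"y":0,"z":0,"spin":0.06,"claw":30}
    - {"x":0,"y":0,"z":0,"spin":0.06,"claw":30}
    - {"x":0,"y":0,"z":0,"spin":0.005,"claw":30}
    - {"x":0,"y":0,"z":0,"spin":0,"claw":30}

```text
time_s: 5.4
ee_pos: [0.6352, -0.1102, 0.3085]
eef_rot: [-3.136, -0.0, 3.045]
force: [-8.6, -19.5, 5.8]
grip_width: 0.0349
grip_force: 15.0
```

Emit:
send_rows:
  targets:
    - {"x":0,"y":0,"z":0,"spin":0,"claw":70}
    - {"x":0,"y":0,"z":0,"spin":0,"claw":70}
    - {"x":0,"y":0,"z":0,"spin":0,"claw":70}
    - {"x":0,"y":0,"z":0.15,"spin":0,"claw":70}
    - {"x":0,"y":0,"z":0.2,"spin":0,"claw":70}
    - {"x":-0.2,"y":0,"z":0.1,"spin":0,"claw":70}
    - {"x":-0.2,"y":0,"z":0,"spin":0,"claw":70}
    - {"x":-0.2,"y":0,"z":0,"spin":0,"claw":70}
    - {"x":0,"y":0,"z":0,"spin":0,"claw":70}

```text
time_s: 6.3
ee_pos: [0.5131, -0.106, 0.3987]
eef_rot: [-3.141, 0.001, 3.048]
force: [-0.1, -0.6, 0.2]
grip_width: 0.0698
grip_force: 0.0
```

```bash
python3 - <<'E'
from h import *
o=get_obs();print(o["time_s"],o["ee_pos"],o["eef_rot"],o["qpos"])
w=camera("wrist");b=camera("top");np.save("w2.npy",camera_model("wrist"),allow_pickle=True)
cv2.imwrite("pics/w2.png",w);cv2.imwrite("pics/top2.png",b)
c=cv2.resize(b[115:220,240:345],(420,420),interpolation=cv2.INTER_CUBIC)
p=np.hstack([w[:, 90:470],c]);cv2.imwrite("pics/wt2.png",np.clip(p*1.6,0,255).astype(np.uint8))
E
```

```text
6.3 [ 0.51310831 -0.1060022   0.39868315] [-3.14139983e+00  1.28871682e-03  3.04821575e+00] [-2.73655645e-01  1.75284894e-01  1.23662521e+00  4.18916992e-05
  1.72838015e+00 -1.75106834e+00]
```

View pics/wt2.png

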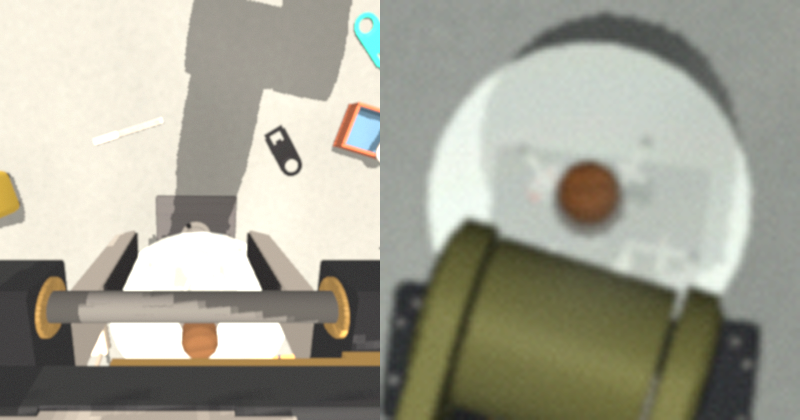

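Emit:
send_rows:
  targets:
    - {"x":-0.033,"y":0.196,"z":0,"spin":-0.025,"claw":70}
    - {"x":-0.033,"y":0.196,"z":0,"spin":-0.025,"claw":70}
    - {"x":-0.033,"y":0.196,"z":0,"spin":-0.025,"claw":70}
    - {"x":-0.033,"y":0.196,"z":0,"spin":-0.025,"claw":70}
    - {"x":-0.033,"y":0.196,"z":0,"spin":-0.025,"claw":70}
    - {"x":-0.033,"y":0.196,"z":0,"spin":-0.025,"claw":70}
    - {"x":-0.033,"y":0.196,"z":0,"spin":-0.025,"claw":70}
    - {"x":-0.033,"y":0.196,"z":0,"spin":-0.025,"claw":70}
    - {"x":-0.033,"y":0.196,"z":0,"spin":-0.025,"claw":70}
    - {"x":-0.033,"y":0.196,"z":0,"spin":-0.025,"claw":70}
    - {"x":0,"y":0,"z":-0.2,"spin":0,"claw":70}
    - {"x":0,"y":0,"z":-0.2,"spin":0,"claw":70}
    - {"x":0,"y":0,"z":-0.2,"spin":0,"claw":70}
    - {"x":0,"y":0,"z":-0.2,"spin":0,"claw":70}
    - {"x":0,"y":0,"z":-0.2,"spin":0,"claw":70}
    - {"x":0,"y":0,"z":0,"spin":0,"claw":70}

```text
time_s: 8.0
ee_pos: [0.449, 0.2852, 0.1923]
eef_rot: [-3.134, -0.005, 2.656]
force: [0.2, 0.0, 0.9]
grip_width: 0.0699
grip_force: 0.0
```

```bash
python3 - <<'E'
from h import *
o=get_obs();print(o["time_s"],o["ee_pos"],o["eef_rot"],o["qpos"])
m=camera_model("wrist");w=camera("wrist");b=camera("top");np.save("w3.npy",m,allow_pickle=True)
cv2.imwrite("pics/w3.png",w);cv2.imwrite("pics/top3.png",b)
c=cv2.resize(b[115:220,240:345],(420,420),interpolation=cv2.INTER_CUBIC)
p=np.hstack([w[:, 90:470],c]);cv2.imwrite("pics/wt3.png",np.clip(p*1.5,0,255).astype(np.uint8))
E
```

```text
8.0 [0.44898944 0.28523931 0.19232831] [-3.13413505 -0.00509012  2.65603039] [ 4.97056537e-01  2.76203165e-01  1.58270906e+00  1.00718594e-04
  1.29170902e+00 -5.88224685e-01]
```

View pics/wt3.png

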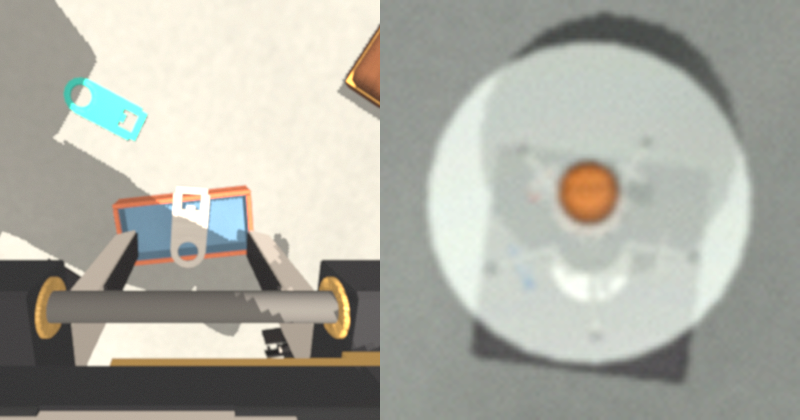

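The wrist panel shows the steel opener across the dish, cap end at (190,188) and hole at (187,248). The top panel shows the hook tips at (597,336) for the empty front one, then (490,269), (693,258), (523,149) and (645,142).

```bash
python3 - <<'E'
from h import *
t=camera_model("top");m=np.load("w3.npy",allow_pickle=True).item();w=cv2.imread("pics/w3.png")
C=np.array([.6365,-.1085])
for x,y in((597,336),(490,269),(693,258),(523,149),(645,142)):
    p=onz(t,240+(x-380)/4,115+y/4,.178);d=p[:2]-C;print(p,np.hypot(*d),np.degrees(np.arctan2(d[1],d[0])))
P=[onz(t,240+(x-380)/4,115+y/4,.008)for x,y in((473,353),(685,382))];e=P[0]-P[1];print("edge",np.degrees(np.arctan2(e[1],e[0])))
h=cv2.cvtColor(w,cv2.COLOR_BGR2HSV);k=cv2.inRange(h,(0,0,70),(180,60,255));z=np.zeros_like(k);z[180:275,255:307]=k[180:275,255:307]
# fill by dish mask neighbourhood: print profile rows
for v in range(182,272,6):
    r=np.nonzero(z[v])[0];print(v,(r.min(),r.max(),len(r)) if len(r) else None)
print([np.round(onz(m,u,v,.04),4) for u,v in((262,187),(300,187),(277,267),(280,188),(277,248))])
red=cv2.inRange(h,(0,110,40),(14,255,255))[180:275,190:350];ys,xs=np.nonzero(red)
print(cv2.minAreaRect(np.array([1000*onz(m,x+190,y+180,.036)[:2] for x,y in zip(xs,ys)],np.float32)))
E
```

```text
[ 0.56562774 -0.11693637  0.178     ] 0.07137260717151639 -173.21166453341834
[ 0.60834033 -0.04491817  0.178     ] 0.0695385966978985 113.88800989680186
[ 0.61904982 -0.17902449  0.178     ] 0.07265130849731687 -103.89780686952916
[ 0.68915623 -0.06445421  0.178     ] 0.06864918407199026 39.9117514605109
[ 0.69580775 -0.14538075  0.178     ] 0.06983981510703606 -31.875573198151887
edge 83.68751606089936
182 (np.int64(255), np.int64(306), 52)
188 (np.int64(255), np.int64(301), 47)
194 (np.int64(264), np.int64(297), 17)
200 (np.int64(264), np.int64(300), 20)
206 (np.int64(262), np.int64(300), 34)
212 (np.int64(261), np.int64(299), 39)
218 (np.int64(261), np.int64(299), 39)
224 (np.int64(261), np.int64(298), 38)
230 (np.int64(260), np.int64(297), 38)
236 (np.int64(260), np.int64(297), 38)
242 (np.int64(260), np.int64(296), 37)
248 (np.int64(259), np.int64(296), 22)
254 (np.int64(260), np.int64(293), 32)
260 (np.int64(265), np.int64(306), 33)
266 (np.int64(255), np.int64(306), 52)
[array([0.4259, 0.2706, 0.04  ]), array([0.446 , 0.3089, 0.04  ]), array([0.5203, 0.2396, 0.04  ]), array([0.4364, 0.2882, 0.04  ]), array([0.4988, 0.2511, 0.04  ])]
((474.93975830078125, 259.6902770996094), (161.83799743652344, 83.86790466308594), 68.47911834716797)
```

```bash
python3 - <<'E'
from h import *
from scipy.spatial.transform import Rotation as R
m3=np.load("w3.npy",allow_pickle=True).item();m2=np.load("w2.npy",allow_pickle=True).item()
def E(p,r):
    T=np.eye(4);T[:3,:3]=R.from_euler("xyz",r).as_matrix();T[:3,3]=p;return T
E3=E([.44898944,.28523931,.19232831],[-3.13413505,-.00509012,2.65603039])
E1=E([.63642249,-.10959694,.36909923],[-3.14116036,-5.1e-5,1.38785682])
m1=dict(m3);m1["T"]=E1@np.linalg.inv(E3)@m3["T"]
C=np.array([.6365,-.1085])
for (u,v),o in zip(((283,137),(231,177),(336,177),(253,235),(315,235)),(0,-72,72,-144,144)):
    p=onz(m1,u,v,.178);d=p[:2]-C;print(p,np.hypot(*d),np.degrees(np.arctan2(d[1],d[0]))+o)
a=[onz(m1,u,v,.016) for u,v in((236,136),(325,130))];e=a[1]-a[0];print("w1 left edge",np.hypot(*e[:2]),np.degrees(np.arctan2(e[1],e[0])))
w=cv2.imread("pics/w2.png");g=cv2.cvtColor(w,cv2.COLOR_BGR2GRAY)
pts=[]
for u in range(252,322,5):
    col=g[180:212,u].astype(int);v=180+np.argmin(np.diff(col));pts.append((u,v))
print(pts)
f=np.polyfit(*np.array(pts).T,1);q=[onz(m2,u,np.polyval(f,u),.016) for u in(252,322)];e=q[0]-q[1];print("w2 front edge",np.degrees(np.arctan2(e[1],e[0])),q)
p=onz(m2,280,227,.178);print("ball w2?",p)
E
```

```text
[ 0.65016794 -0.04258744  0.178     ] 0.06731477021804676 78.28491000910563
[ 0.5767859  -0.07887578  0.178     ] 0.06665859724581573 81.61395179909653
[ 0.7070076  -0.10297753  0.178     ] 0.07072354460815346 76.4785139804524
[ 0.58837334 -0.15916483  0.178     ] 0.0698791803264827 -277.5282689769532
[ 0.66893593 -0.17406855  0.178     ] 0.07315274605808364 80.32101625650274
w1 left edge 0.15646901723704348 -6.7517387276771625
[(252, np.int64(194)), (257, np.int64(194)), (262, np.int64(194)), (267, np.int64(194)), (272, np.int64(195)), (277, np.int64(195)), (282, np.int64(194)), (287, np.int64(195)), (292, np.int64(195)), (297, np.int64(194)), (302, np.int64(195)), (307, np.int64(195)), (312, np.int64(195)), (317, np.int64(195))]
w2 front edge -96.27264140670604 [array([ 0.54932896, -0.1675102 ,  0.016     ]), array([ 0.56417922, -0.03240679,  0.016     ])]
ball w2? [ 0.57137008 -0.11403313  0.178     ]
```

Emit:
send_rows:
  targets:
    - {"x":0,"y":0,"z":0.23,"spin":0,"claw":70}
    - {"x":0,"y":0,"z":0.23,"spin":0,"claw":70}
    - {"x":0,"y":0,"z":0.23,"spin":0,"claw":70}
    - {"x":0,"y":0,"z":0.225,"spin":0,"claw":70}
    - {"x":0.093,"y":-0.198,"z":0,"spin":0,"claw":70}
    - {"x":0.093,"y":-0.198,"z":0,"spin":0,"claw":70}
    - {"x":0.093,"y":-0.198,"z":0,"spin":0,"claw":70}
    - {"x":0.093,"y":-0.198,"z":0,"spin":0,"claw":70}
    - {"x":0.093,"y":-0.198,"z":0,"spin":0,"claw":70}
    - {"x":0.093,"y":-0.198,"z":0,"spin":0,"claw":70}
    - {"x":0.093,"y":-0.198,"z":0,"spin":0,"claw":70}
    - {"x":0.093,"y":-0.198,"z":0,"spin":0,"claw":70}
    - {"x":0.093,"y":-0.198,"z":0,"spin":0,"claw":70}
    - {"x":0.093,"y":-0.198,"z":0,"spin":0,"claw":70}
    - {"x":0,"y":0,"z":0,"spin":0,"claw":70}
    - {"x":0,"y":0,"z":0,"spin":0,"claw":70}

```text
time_s: 9.7
ee_pos: [0.6365, -0.111, 0.3822]
eef_rot: [3.141, 0.002, 2.654]
force: [-0.0, 0.2, -0.0]
grip_width: 0.0696
grip_force: 0.0
```

Emit:
send_rows:
  targets:
    - {"x":0,"y":0.004,"z":-0.18,"spin":0,"claw":70}
    - {"x":0,"y":0,"z":-0.18,"spin":0,"claw":70}
    - {"x":0,"y":0,"z":0,"spin":0,"claw":40}
    - {"x":0,"y":0,"z":0,"spin":0,"claw":40}
    - {"x":0,"y":0,"z":0,"spin":0,"claw":32}
    - {"x":0,"y":0,"z":0,"spin":0,"claw":32}
    - {"x":0,"y":0,"z":0,"spin":0,"claw":32}
    - {"x":0,"y":0,"z":0,"spin":0,"claw":32}
  force: 10

```text
time_s: 10.5
ee_pos: [0.6362, -0.1104, 0.3101]
eef_rot: [-3.141, 0.002, 2.655]
force: [-3.1, -2.4, 5.2]
grip_width: 0.0348
grip_force: 10.0
```

Emit:
send_rows:
  targets:
    - {"x":0,"y":0,"z":0,"spin":-0.04,"claw":32}
    - {"x":0,"y":0,"z":0,"spin":-0.04,"claw":32}
    - {"x":0,"y":0,"z":0,"spin":-0.037,"claw":32}
    - {"x":0,"y":0,"z":0,"spin":0,"claw":32}
    - {"x":0,"y":0,"z":0,"spin":0,"claw":32}
    - {"x":0,"y":0,"z":0,"spin":0,"claw":32}

```text
time_s: 11.1
ee_pos: [0.6362, -0.1104, 0.31]
eef_rot: [-3.141, 0.002, 2.471]
force: [-2.7, -2.4, 5.1]
grip_width: 0.0349
grip_force: 10.0
```

Emit:
send_rows:
  targets:
    - {"x":0,"y":0,"z":0,"spin":0,"claw":50}
    - {"x":0,"y":0,"z":0,"spin":0,"claw":70}
    - {"x":0,"y":0,"z":0,"spin":0,"claw":70}
    - {"x":0,"y":0,"z":0.175,"spin":0,"claw":70}
    - {"x":0,"y":0,"z":0.175,"spin":0,"claw":70}
    - {"x":-0.095,"y":0.197,"z":0,"spin":0.011,"claw":70}
    - {"x":-0.095,"y":0.197,"z":0,"spin":0.011,"claw":70}
    - {"x":-0.095,"y":0.197,"z":0,"spin":0.011,"claw":70}
    - {"x":-0.095,"y":0.197,"z":0,"spin":0.011,"claw":70}
    - {"x":-0.095,"y":0.197,"z":0,"spin":0.011,"claw":70}
    - {"x":-0.095,"y":0.197,"z":0,"spin":0.011,"claw":70}
    - {"x":-0.095,"y":0.197,"z":0,"spin":0.011,"claw":70}
    - {"x":-0.095,"y":0.197,"z":0,"spin":0.011,"claw":70}
    - {"x":-0.095,"y":0.197,"z":-0.1,"spin":0,"claw":70}
    - {"x":-0.095,"y":0.197,"z":-0.1,"spin":0,"claw":70}
    - {"x":0,"y":0,"z":-0.22,"spin":0,"claw":70}
    - {"x":0,"y":0,"z":-0.22,"spin":0,"claw":70}
    - {"x":0,"y":0,"z":-0.22,"spin":0,"claw":70}
    - {"x":0,"y":0,"z":-0.22,"spin":0,"claw":70}
    - {"x":0,"y":0,"z":-0.22,"spin":0,"claw":70}

```text
time_s: 13.1
ee_pos: [0.446, 0.2844, 0.117]
eef_rot: [3.141, 0.0, 2.61]
force: [0.9, 0.9, 0.4]
grip_width: 0.0701
grip_force: 0.0
```

Emit:
send_rows:
  targets:
    - {"x":0,"y":0,"z":0,"spin":0,"claw":70}

```text
time_s: 13.2
ee_pos: [0.4439, 0.2831, 0.1137]
eef_rot: [-3.134, -0.005, 2.61]
force: [-0.1, 0.1, 0.5]
grip_width: 0.07
grip_force: 0.0
```

```bash
python3 - <<'E'
from h import *
o=get_obs();print(o["time_s"],o["ee_pos"],o["eef_rot"])
m=camera_model("wrist");w=camera("wrist");b=camera("top");np.save("w4.npy",m,allow_pickle=True)
cv2.imwrite("pics/w4.png",w);cv2.imwrite("pics/top4.png",b)
c=cv2.resize(b[115:220,240:345],(420,420),interpolation=cv2.INTER_CUBIC)
p=np.hstack([w[:, 90:470],c]);cv2.imwrite("pics/wt4.png",np.clip(p*1.5,0,255).astype(np.uint8))
E
```

```text
13.2 [0.44388081 0.28309281 0.11371706] [-3.13398674 -0.00463301  2.61010861]
```

View pics/wt4.png

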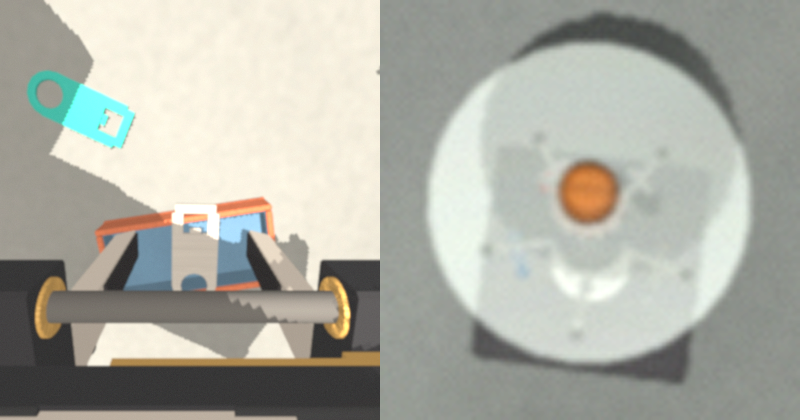

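```bash
python3 - <<'E'
from h import *
t=camera_model("top");m=np.load("w4.npy",allow_pickle=True).item()
C=np.array([.636,-.1104])
for (x,y),o in zip(((575,335),(487,252),(685,273),(540,138),(661,154)),(0,72,-72,144,-144)):
    p=onz(t,240+(x-380)/4,115+y/4,.178);d=p[:2]-C;print(np.hypot(*d),(np.degrees(np.arctan2(d[1],d[0]))+o)%360)
for n,(x,y,z) in dict(e=(195,204,.04),tl=(175,206,.04),tr=(216,205,.04),ml=(172,265,.04),mr=(217,265,.04)).items(): print(n,onz(m,x+90,y,z))
E
```

```text
0.07054046860083972 173.48653692215308
0.06976168275216423 175.57610470538975
0.06909575443090475 174.94076283458253
0.07009635865124342 173.81472260418346
0.06929933934092386 174.63807754371805
e [0.43566792 0.29050064 0.04      ]
tl [0.42831931 0.27439154 0.04      ]
tr [0.44577664 0.30597565 0.04      ]
ml [0.47469835 0.24305767 0.04      ]
mr [0.49563639 0.27893914 0.04      ]
```

The hook now points at about 174.5°, which is squarely to the front. I'll descend for a fingertip grasp at the cap end.

Emit:
send_rows:
  targets:
    - {"x":0.01,"y":0.006,"z":-0.15,"spin":0,"claw":70}
    - {"x":0,"y":0,"z":-0.15,"spin":0,"claw":70}
    - {"x":0,"y":0,"z":-0.05,"spin":0,"claw":70}
    - {"x":0,"y":0,"z":0,"spin":0,"claw":70}
    - {"x":0,"y":0,"z":0,"spin":0,"claw":70}

```text
time_s: 13.8
ee_pos: [0.4493, 0.2861, 0.0506]
eef_rot: [3.139, 0.001, 2.61]
force: [0.6, 0.6, 0.3]
grip_width: 0.07
grip_force: 0.0
```

Emit:
send_rows:
  targets:
    - {"x":-0.015,"y":-0.007,"z":-0.067,"spin":0,"claw":70}
    - {"x":0,"y":0,"z":0,"spin":0,"claw":70}
    - {"x":0,"y":0,"z":0,"spin":0,"claw":70}

```text
time_s: 14.1
ee_pos: [0.4459, 0.2844, 0.0365]
eef_rot: [3.14, 0.001, 2.61]
force: [-0.7, 0.2, 0.7]
grip_width: 0.0697
grip_force: 0.0
```

Emit:
send_rows:
  targets:
    - {"x":0,"y":0,"z":0,"spin":0,"claw":35}
    - {"x":0,"y":0,"z":0,"spin":0,"claw":35}
    - {"x":0,"y":0,"z":0,"spin":0,"claw":35}
    - {"x":0,"y":0,"z":0,"spin":0,"claw":35}
    - {"x":0,"y":0,"z":0,"spin":0,"claw":35}
  force: 40

```text
time_s: 14.6
ee_pos: [0.4459, 0.2844, 0.0362]
eef_rot: [3.14, 0.001, 2.61]
force: [0.1, -0.1, 6.9]
grip_width: 0.0411
grip_force: 40.9
```

Emit:
send_rows:
  targets:
    - {"x":0,"y":0,"z":0.05,"spin":0,"claw":35}
    - {"x":0,"y":0,"z":0.1,"spin":0,"claw":35}
    - {"x":0,"y":0,"z":0.15,"spin":0,"claw":35}
    - {"x":0,"y":0,"z":0.2,"spin":0,"claw":35}
    - {"x":0,"y":0,"z":0.2,"spin":0,"claw":35}
    - {"x":0,"y":0,"z":0.1,"spin":0,"claw":35}
    - {"x":0,"y":0,"z":0,"spin":0,"claw":35}
    - {"x":0,"y":0,"z":0,"spin":0,"claw":35}

```text
time_s: 15.4
ee_pos: [0.4449, 0.2839, 0.1946]
eef_rot: [-3.141, -0.0, 2.61]
force: [0.3, -0.4, -1.5]
grip_width: 0.0408
grip_force: 40.0
```

```bash
python3 - <<'E'
from h import *
o=get_obs();print(o["time_s"],o["ee_pos"],o["eef_rot"])
s=camera_model("scene");a=camera("scene");w=camera("wrist");cv2.imwrite("pics/w5.png",w);cv2.imwrite("pics/s5.png",a)
u,v=map(int,proj(s,o["ee_pos"]));print(u,v)
c=cv2.resize(a[v-45:v+45,u-45:u+45],(420,420),interpolation=cv2.INTER_CUBIC)
p=np.hstack([w[:, 90:470],c]);cv2.imwrite("pics/wt5.png",np.clip(p*1.7,0,255).astype(np.uint8))
E
```

```text
15.4 [0.44493781 0.28393789 0.19459645] [-3.14112379e+00 -2.99451455e-04  2.61007553e+00]
368 166
```

View pics/wt5.png

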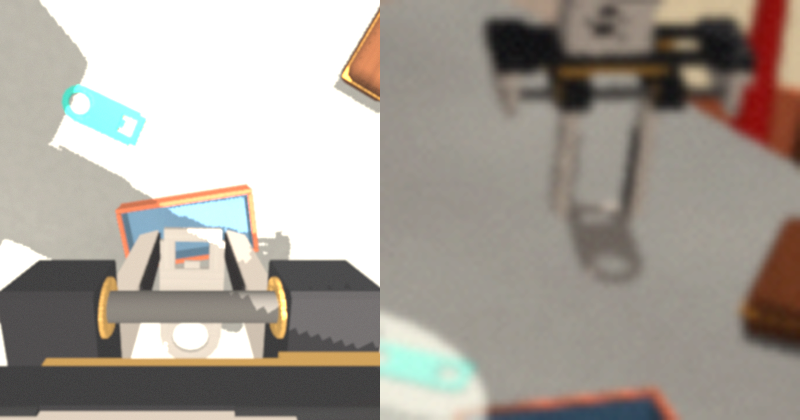

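The opener is held at its cap end. The wrist shows its hole at (190,335), and the scene crop at (617,262). I'll triangulate the hole to check the droop.

```bash
python3 - <<'E'
from h import *
s=camera_model("scene");m=camera_model("wrist");o=get_obs();p=o["ee_pos"];y=o["eef_rot"][2]
def tri(A,B):
    (c1,d1),(c2,d2)=A,B;M=np.stack([d1,-d2],1);k=np.linalg.lstsq(M,c2-c1,rcond=None)[0];a=c1+k[0]*d1;b=c2+k[1]*d2;return (a+b)/2,np.linalg.norm(a-b)
h,e=tri(ray(s,323+(617-380)/4.667,121+262/4.667),ray(m,280,335));d=h-p
out=np.array([np.cos(y),np.sin(y)])
print("hole",h,e,"rel: along",-d[:2]@out,"lat",d[:2]@[-out[1],out[0]],"dz",d[2])
for z in(.17,.18,.19,.195):
    q=onz(m,280,335,z)-p;print(z,-q[:2]@out,q[:2]@[-out[1],out[0]])
E
```

```text
hole [0.50293254 0.25213263 0.19500244] 0.007180343792146677 rel: along 0.06626412632470269 lat -0.0022222642837141046 dz 0.0014026188464084655
0.17 0.08381175919045783 0.0015100954914423308
0.18 0.07637869984316457 0.00141222301251679
0.19 0.06894564049587132 0.0013143505335912523
0.195 0.06522911082222474 0.001265414294128454
```

Emit:
send_rows:
  targets:
    - {"x":-0.04,"y":-0.08,"z":0.03,"spin":0.016,"claw":35}
    - {"x":0,"y":-0.15,"z":0,"spin":0.02,"claw":35}
    - {"x":0,"y":-0.15,"z":0,"spin":0.02,"claw":35}
    - {"x":0,"y":-0.15,"z":0,"spin":0.02,"claw":35}
    - {"x":0,"y":-0.15,"z":0,"spin":0.02,"claw":35}
    - {"x":0,"y":-0.15,"z":0,"spin":0.02,"claw":35}
    - {"x":0,"y":-0.15,"z":0,"spin":0.02,"claw":35}
    - {"x":0,"y":-0.15,"z":0,"spin":0.02,"claw":35}
    - {"x":0,"y":-0.15,"z":0,"spin":0.02,"claw":35}
    - {"x":0,"y":-0.15,"z":0,"spin":0.02,"claw":35}
    - {"x":0,"y":-0.15,"z":0,"spin":0.02,"claw":35}
    - {"x":0,"y":-0.15,"z":0,"spin":0.02,"claw":35}
    - {"x":0,"y":-0.1,"z":0,"spin":0.02,"claw":35}
    - {"x":0,"y":-0.05,"z":0,"spin":0.02,"claw":35}
    - {"x":0,"y":0,"z":0,"spin":0,"claw":35}
    - {"x":0,"y":0,"z":0,"spin":0,"claw":35}

```text
time_s: 17.1
ee_pos: [0.4369, -0.0916, 0.2003]
eef_rot: [3.141, -0.002, 3.042]
force: [-0.1, 1.0, -0.5]
grip_width: 0.0406
grip_force: 40.0
```

Emit:
send_rows:
  targets:
    - {"x":0.08,"y":-0.007,"z":0,"spin":0,"claw":35}
    - {"x":0.08,"y":-0.007,"z":0,"spin":0,"claw":35}
    - {"x":0.08,"y":-0.007,"z":0,"spin":0,"claw":35}
    - {"x":0.055,"y":-0.005,"z":0,"spin":0,"claw":35}
    - {"x":0,"y":0,"z":0,"spin":0,"claw":35}
    - {"x":0,"y":0,"z":0,"spin":0,"claw":35}

```text
time_s: 17.7
ee_pos: [0.4959, -0.0967, 0.2007]
eef_rot: [3.141, -0.001, 3.044]
force: [-0.5, -0.9, -0.6]
grip_width: 0.0406
grip_force: 40.0
```

```bash
python3 - <<'E'
from h import *
o=get_obs();print(o["time_s"],o["ee_pos"],o["eef_rot"],o["force"])
a=camera("scene");w=camera("wrist");cv2.imwrite("pics/w6.png",w);cv2.imwrite("pics/s6.png",a)
c=cv2.resize(a[195:300,255:350],(380,420),interpolation=cv2.INTER_CUBIC)
wc=cv2.resize(w[250:390,220:347],(381,420),interpolation=cv2.INTER_CUBIC)
p=np.hstack([wc,c]);cv2.imwrite("pics/wt6.png",np.clip(p*1.7,0,255).astype(np.uint8))
E
```

```text
17.7 [ 0.49586352 -0.09668947  0.2007112 ] [ 3.14148648e+00 -8.67766060e-04  3.04386848e+00] [-0.45421034 -0.93053158 -0.60517083]
```

View pics/wt6.png

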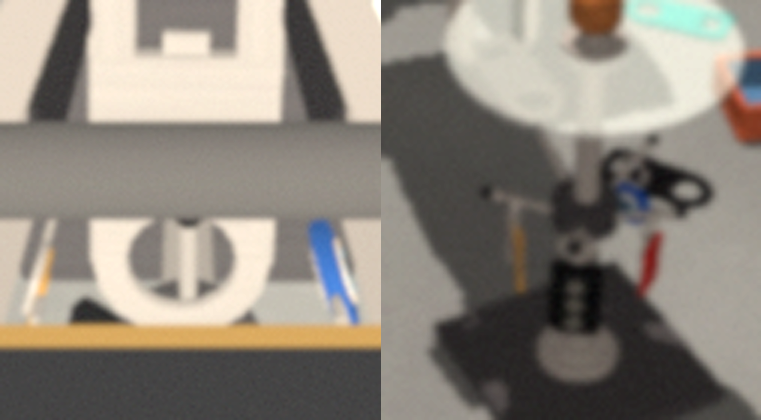

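The pin shows centred through the hole, with its ball at (190,222), and the ring is above it. I'll lower it over the ball.

Emit:
send_rows:
  targets:
    - {"x":0,"y":0,"z":-0.04,"spin":0,"claw":35}
    - {"x":0,"y":0,"z":-0.04,"spin":0,"claw":35}
    - {"x":0,"y":0,"z":-0.03,"spin":0,"claw":35}
    - {"x":0,"y":0,"z":0,"spin":0,"claw":35}
    - {"x":0,"y":0,"z":0,"spin":0,"claw":35}
  force: 20

```text
time_s: 18.3
ee_pos: [0.4962, -0.0971, 0.1789]
eef_rot: [3.142, -0.0, 3.044]
force: [0.2, 0.5, -0.8]
grip_width: 0.0418
grip_force: 20.0
```

Emit:
send_rows:
  targets:
    - {"x":0,"y":0,"z":-0.02,"spin":0,"claw":35}
    - {"x":0,"y":0,"z":-0.02,"spin":0,"claw":35}
    - {"x":0,"y":0,"z":0,"spin":0,"claw":35}

```text
time_s: 18.6
ee_pos: [0.4963, -0.0971, 0.1707]
eef_rot: [-3.142, 0.0, 3.044]
force: [0.5, -1.2, 0.8]
grip_width: 0.0414
grip_force: 20.0
```

Emit:
send_rows:
  targets:
    - {"x":0,"y":0,"z":-0.02,"spin":0,"claw":35}
    - {"x":0,"y":0,"z":-0.02,"spin":0,"claw":35}
    - {"x":0,"y":0,"z":-0.02,"spin":0,"claw":35}
    - {"x":0,"y":0,"z":-0.02,"spin":0,"claw":35}
    - {"x":0,"y":0,"z":0,"spin":0,"claw":35}

```text
time_s: 19.1
ee_pos: [0.496, -0.097, 0.1544]
eef_rot: [3.141, -0.001, 3.044]
force: [0.1, 0.3, 0.9]
grip_width: 0.0412
grip_force: 20.0
```

```bash
python3 - <<'E'
from h import *
o=get_obs();print(o["time_s"],o["ee_pos"],o["force"])
m=camera_model("wrist");w=camera("wrist");cv2.imwrite("pics/w7.png",w)
a=cv2.imread("pics/w6.png")
for n,i in(("w6",a),("w7",w)):
    g=cv2.cvtColor(i,cv2.COLOR_BGR2GRAY);print(n,[int(x) for x in g[318:360:3,283]],[int(x) for x in g[318:360:3,262]])
f=lambda R,z:[*(np.array([.636,-.1104])+R*np.array([-.9952,.0976])),z]
print("ball",proj(m,f(.070,.178)),"pinroot",proj(m,f(.03,.16)))
# expected centre of inner hole edge / round end, level vs tilted about the grip
g=np.array(o["ee_pos"]);out=np.array([-.9952,.0976,0])
for t in(0,5,10,15,20,30):
    t_=np.radians(t);q=lambda L:proj(m,g+[0,0,.002]-out*L*np.cos(t_)+np.array([0,0,L*np.sin(t_)]))
    print(t,"inner",np.round(q(.0795)),"end",np.round(q(.088)),"outer",np.round(q(.0545)))
E
```

```text
19.1 [ 0.49595355 -0.09700316  0.15438662] [0.10448617 0.26584111 0.92261321]
w6 [83, 78, 50, 126, 132, 131, 132, 131, 131, 130, 128, 124, 142, 134] [83, 82, 134, 141, 135, 122, 115, 124, 135, 143, 143, 142, 138, 87]
w7 [85, 84, 148, 154, 148, 148, 114, 112, 112, 111, 112, 112, 112, 110] [86, 84, 147, 149, 150, 154, 149, 148, 148, 130, 97, 84, 78, 88]
ball (np.float64(282.39031620870804), np.float64(365.9084888216174)) pinroot (np.float64(282.33987335931226), np.float64(394.7125118308915))
0 inner [282. 353.] end [282. 364.] outer [282. 322.]
5 inner [282. 360.] end [282. 372.] outer [282. 326.]
10 inner [282. 367.] end [282. 379.] outer [282. 329.]
15 inner [282. 373.] end [282. 387.] outer [282. 333.]
20 inner [282. 379.] end [282. 394.] outer [282. 335.]
30 inner [282. 388.] end [282. 405.] outer [282. 339.]
```

The ring has tilted up about 18° on the pin and is captive behind the ball. I'll ease the grip, then open.

Emit:
send_rows:
  targets:
    - {"x":0,"y":0,"z":0,"spin":0,"claw":41}
    - {"x":0,"y":0,"z":0,"spin":0,"claw":41}
    - {"x":0,"y":0,"z":0,"spin":0,"claw":41}
    - {"x":0,"y":0,"z":0,"spin":0,"claw":42}
    - {"x":0,"y":0,"z":0,"spin":0,"claw":43}
    - {"x":0,"y":0,"z":0,"spin":0,"claw":45}
    - {"x":0,"y":0,"z":0,"spin":0,"claw":50}
    - {"x":0,"y":0,"z":0,"spin":0,"claw":70}
    - {"x":0,"y":0,"z":0,"spin":0,"claw":70}
    - {"x":0,"y":0,"z":0,"spin":0,"claw":70}
    - {"x":0,"y":0,"z":0,"spin":0,"claw":70}
    - {"x":0,"y":0,"z":0,"spin":0,"claw":70}
    - {"x":0,"y":0,"z":0,"spin":0,"claw":70}
  force: 3

```text
time_s: 20.45
ee_pos: [0.4963, -0.0971, 0.155]
eef_rot: [-3.142, 0.0, 3.044]
force: [0.9, 0.5, 0.0]
grip_width: 0.0699
grip_force: 0.0
```

Emit:
send_rows:
  targets:
    - {"x":-0.1,"y":0.01,"z":0,"spin":0,"claw":70}
    - {"x":-0.2,"y":0.02,"z":0,"spin":0,"claw":70}
    - {"x":-0.2,"y":0.02,"z":0.1,"spin":0,"claw":70}
    - {"x":-0.1,"y":0.02,"z":0.2,"spin":0,"claw":70}
    - {"x":0,"y":0.2,"z":0.1,"spin":0,"claw":70}
    - {"x":0,"y":0.2,"z":0,"spin":0,"claw":70}
    - {"x":0,"y":0.2,"z":0,"spin":0,"claw":70}
    - {"x":0,"y":0.2,"z":0,"spin":0,"claw":70}
    - {"x":0,"y":0.2,"z":0,"spin":0,"claw":70}
    - {"x":0,"y":0.2,"z":0,"spin":0,"claw":70}
    - {"x":0,"y":0,"z":0,"spin":0,"claw":70}
    - {"x":0,"y":0,"z":0,"spin":0,"claw":70}
    - {"x":0,"y":0,"z":0,"spin":0,"claw":70}
    - {"x":0,"y":0,"z":0,"spin":0,"claw":70}

```text
time_s: 21.85
ee_pos: [0.3764, 0.156, 0.2351]
eef_rot: [-3.142, 0.0, 3.042]
force: [0.2, -0.6, -0.2]
grip_width: 0.0701
grip_force: 0.0
```

```bash
python3 - <<'E'
from h import *
o=get_obs();print(o["time_s"],o["ee_pos"],o["force"])
m=camera_model("wrist");w=camera("wrist");b=camera("top");a=camera("scene")
for n,i in(("w8",w),("t8",b),("s8",a)):cv2.imwrite(f"pics/{n}.png",i)
f=lambda i,y0,y1,x0,x1:cv2.resize(i[y0:y1,x0:x1],(400,int(400*(y1-y0)/(x1-x0))),interpolation=cv2.INTER_CUBIC)
c1=f(b,115,220,240,345);c2=f(a,200,305,255,360)
print(proj(m,[.58,-.105,.14]))
o=np.hstack([c1,c2]);r=np.hstack([cv2.resize(w,(266,200)),cv2.resize(b,(267,200)),cv2.resize(a,(267,200))])
cv2.imwrite("pics/f8.png",np.clip(np.vstack([o,r])*1.7,0,255).astype(np.uint8))
E
```

```text
21.85 [0.37644234 0.15597345 0.23512443] [ 0.23387185 -0.57340339 -0.19189605]
(np.float64(71.26592629886747), np.float64(405.136634375609))
```

View pics/f8.png

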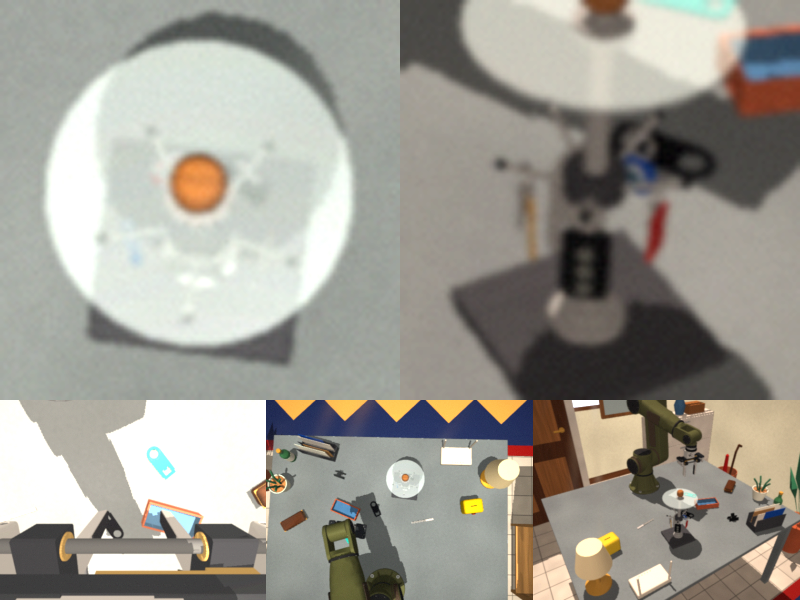

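The top crop shows the opener edge-on behind the front hook at about (170–235,245). The hook ball is at (187,318), and the opener is nowhere on the table. I'll check hook angle, rest and position by numbers.

Emit:
send_rows:
  targets:
    - {"x":0,"y":0,"z":0,"spin":0,"claw":70}
    - {"x":0,"y":0,"z":0,"spin":0,"claw":70}
    - {"x":0,"y":0,"z":0,"spin":0,"claw":70}
    - {"x":0,"y":0,"z":0,"spin":0,"claw":70}
    - {"x":0,"y":0,"z":0,"spin":0,"claw":70}
    - {"x":0,"y":0,"z":0,"spin":0,"claw":70}
    - {"x":0,"y":0,"z":0,"spin":0,"claw":70}

```text
time_s: 22.7
ee_pos: [0.3763, 0.1569, 0.235]
eef_rot: [-3.142, -0.0, 3.044]
force: [0.8, 0.1, 0.5]
grip_width: 0.0699
grip_force: 0.0
```

```bash
python3 - <<'E'
from h import *
t=camera_model("top");s=camera_model("scene");C=np.array([.636,-.1104])
for (x,y),o in zip(((187,318),(101,238),(292,262),(152,131),(268,146)),(0,72,-72,144,-144)):
    p=onz(t,240+x*105/400,115+y*105/400,.178);d=p[:2]-C;print(np.hypot(*d),(np.degrees(np.arctan2(d[1],d[0]))+o)%360)
b0=cv2.imread("pics/top4.png");b1=cv2.imread("pics/t8.png");a1=cv2.imread("pics/s8.png")
b2=camera("top");a2=camera("scene")
print("motion top/scene",cv2.absdiff(b1,b2)[115:220,240:345].max(),cv2.absdiff(a1,a2)[190:310,255:360].max())
D=cv2.absdiff(b0,b2).max(2)[115:220,240:345];k=(cv2.GaussianBlur(D,(3,3),0)>22).astype(np.uint8)
n,l,st,c=cv2.connectedComponentsWithStats(k)
for i in range(1,n):
    if st[i,4]>4: print(st[i],c[i]+[240,115])
f=lambda R,L,z:[*(C+R*np.array([-.9952,.0976])+L*np.array([-.0976,-.9952])),z]
for R in(.03,.04,.06):
    print(R,"expected top px at z.165, L=-21,0,21, and z .08:",[np.round(proj(t,f(R,L,z)),1) for L,z in((-.021,.16),(0,.16),(.021,.16),(-.021,.08),(.021,.08))])
# dish moved?
h=cv2.cvtColor(b2,cv2.COLOR_BGR2HSV);r=cv2.inRange(h,(0,90,40),(14,255,255));ys,xs=np.nonzero(r[195:260,125:210])
print(cv2.minAreaRect(np.array([1000*onz(t,x+125,y+195,.036)[:2] for x,y in zip(xs,ys)],np.float32)))
E
```

```text
0.06969864010722897 174.1281137710186
0.07010623769978158 174.3465442243339
0.07063923213047417 174.26450632755206
0.07048981107641376 173.8887693043807
0.06982435102767755 174.73973652890618
motion top/scene 6 11
[44 68  6  5 21] [286.28571429 184.80952381]
[53 70  6  4 19] [295.57894737 186.31578947]
0.03 expected top px at z.165, L=-21,0,21, and z .08: [array([283.4, 183.6]), array([291.1, 184.5]), array([298.9, 185.5]), array([284. , 187.1]), array([298.7, 188.9])]
0.04 expected top px at z.165, L=-21,0,21, and z .08: [array([282.9, 187.2]), array([290.7, 188.2]), array([298.4, 189.1]), array([283.6, 190.6]), array([298.2, 192.4])]
0.06 expected top px at z.165, L=-21,0,21, and z .08: [array([282. , 194.6]), array([289.7, 195.6]), array([297.5, 196.5]), array([282.7, 197.5]), array([297.4, 199.3])]
((477.9920654296875, 256.8701477050781), (170.3699188232422, 84.88011932373047), 68.22840118408203)
```

```bash
python3 -c "
from station import *
print(hand_in())"
```

```text
the job is handed in; nothing more can be done
None
```

I turned the empty hook to the front, within about half a degree of square, and hung the steel opener on it by its finger hole. By the last top and scene pictures it hangs straight and still, and the dish has not moved. The job is handed in at about 23 s.

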